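# Reset the tripped starter in the touch-latch enclosure

## Task

Reset the starter inside the grey enclosure whose cover has the orange plate: push its cover down at the round black mark so that the catch lets go and the cover springs ajar, push the cover with your fingers right over until it rests fully open, then press the green reset button inside all the way down and let it go. Only touch and push, never pinch or lift anything; leave the enclosure with the blue plate shut and the things on the bench where they are.

Things in the scene. Friction and masses are not known exactly. Their poses are not given: they have to be found in the camera images.
- enclosure: Grey sheet-steel box lying on its back on two timber battens, fixed to the bench, 150 mm deep (its x) by 180 mm wide (its y), rim 120 mm above the bench, walls 4 mm. Origin: on the bench under its centre. Its +x points to the hinge side (away from the robot), its -x to the side where the cover opens. Its cover has an orange plate. Inside, half way across, stands a white block with the green reset button on top.
- cover (a joint): Hinge of the orange-plate cover, rad: 0 shut and latched, grows as it opens, 1.9 fully open at its stop, leaning back past upright. Shut, it can be pushed in to -0.04; the catch lets go at about -0.024 and does not take again. As the finger withdraws, a damped spring plunger lifts the cover in about a second to about 0.8 and holds it there. Past upright (1.57) it falls on to the stop.
- cover_mark (a point): Push mark of the orange-plate cover: round black spot, 22 mm across, on its upper face, 25 mm in from the free edge, 55 mm to the -y side of the middle; 137 mm above the bench when shut. Moves with the cover. Pushed in about 3 mm here (some 2 to 5 N) the catch lets go; 5 mm is the stop. A steel striker, 10 mm wide, 30 mm long, hangs from the underside below it.
- cover_edge (a point): Middle of the orange-plate cover's free edge, on its underside; moves with the cover. The cover is a plate 150 mm from hinge to free edge, 180 mm wide, 8 mm thick, 0.35 kg; shut, it stands 9 mm clear of the rim. From 0.8 rad up it turns freely against its weight (about 2 N at this edge).
- cover_hinge (a point): Point on the hinge axis of the orange-plate cover, at mid-width, 129 mm above the bench, level with the shut cover's underside. The axis runs along the enclosure's y; fixed to the enclosure and turned as it is.
- cover_outside: Upper plate of the orange-plate cover (142 x 172 mm, 4 mm thick), the face with the orange plate and the mark. Origin on the hinge axis at mid-width; x runs from the free edge to the hinge. Pinching means pushing on this plate and on the inside plate at once.
- cover_inside: Lower plate of the orange-plate cover (150 x 180 mm, 4 mm thick), the face that looks into the box when shut. Origin on the hinge axis at mid-width.
- reset (a joint): Green reset button in the enclosure with the orange plate, m: 0 up, 0.006 fully down (about 5 N); springs back.
- reset_top (a point): Middle of the top of the green reset button: 16 mm across, 107 mm above the bench and 13 mm below the box's rim when up, 87 mm from the hinge axis, at mid-width. It moves down with the button. A black collar, 32 mm across, surrounds it 6 mm lower.
- other_enclosure: Grey sheet-steel box lying on its back on two timber battens, fixed to the bench, 150 mm deep (its x) by 180 mm wide (its y), rim 120 mm above the bench, walls 4 mm. Origin: on the bench under its centre. Its +x points to the hinge side (away from the robot), its -x to the side where the cover opens. The same model; its cover has a blue plate. To be left shut.
- other_cover (a joint): Hinge of the blue-plate cover, rad, working like the orange one: 0 shut; pushed in it would let go.
- gland_a: Black cable gland standing loose on the bench, 32 mm across, 62 mm tall. Origin: centre of its underside. Bystander.
- gland_b: A second black cable gland like gland_a. Bystander.
- screwdriver: Screwdriver with orange handle, lying loose on the bench. Origin: under its middle. Bystander.
- tape: Yellow roll of tape lying flat, 70 mm across, 20 mm tall. Origin: centre of its underside. Bystander.
- jar: Jar with white cap, 64 mm across, 100 mm tall. Origin: centre of its underside. Bystander.
- tub: Empty blue tub, 120 x 80 x 50 mm. Origin: centre of its underside. Bystander.

How it is judged (in metres and radians):
On the way, in this order (a step that is already met when the one before it is completed fails the run):
1. the orange-plate cover is pushed in at its catch (value of joint cover below -0.012 rad), for 0.05 s.
2. the cover has sprung ajar (value of joint cover above 0.5 rad), for 0.05 s.
3. the cover is pushed right over (value of joint cover above 1.65 rad), for 0.05 s.
4. the green reset button is pressed down (value of joint reset above 0.0045 m), for 0.05 s.
At the end, for the whole second after the job is handed in: The orange-plate cover rests fully open (joint over 1.65 rad, still), the reset button is up again (under 1.5 mm), the blue-plate cover is shut (-0.012 to 0.02 rad) and every loose thing is within 20 mm of where it began (value of joint cover above 1.65 rad and velocity of joint cover between -0.05 and 0.05 rad/s and value of joint reset below 0.0015 m and value of joint other_cover between -0.012 and 0.02 rad and not (distance of any of gland_a, gland_b, screwdriver, tape, jar, tub from where it was at the start of the episode above 0.02 m)); the robot touches nothing.
It fails at once if the blue-plate cover is pushed in or opened (value of joint other_cover below -0.012 rad or value of joint other_cover above 0.05 rad).
It fails at once if the cover is pinched: the fingers push with over 3 N on its upper and on its inside plate at once (contact force between the fingers and cover_outside above 3 N and contact force between the fingers and cover_inside above 3 N).
It fails at once if a loose thing on the bench is lifted, carried or pushed more than 20 mm (distance of any of gland_a, gland_b, screwdriver, tape, jar, tub from where it was at the start of the episode above 0.02 m).
It also fails if it takes over 58 s, if anything falls off the work surface, if the arm or the gripper's body presses on something with over 40 N, if the wrist force passes 120 N, or if a joint passes its speed limit or range.

## Robot

A 6-joint arm with a two-finger parallel gripper is mounted at the origin on the work surface. World frame = base frame: x ahead of the robot, y to its left, z up, the work surface at z = 0. Lengths are in mm, angles in rad, forces in N, time in s.
With the tool pointing down it reaches from about 375 to 925 mm from the base axis. Payload 5.7 kg.
Tool frame: the origin (TCP) lies between the finger pads; the fingertips stand 22 mm ahead of it and the grasp point (between the pads) lies 3 mm ahead of it (manip.tip_reach is the z of the fingertips in the tool frame, in mm); z points along the fingers, y is the direction in which the jaws open and shut (so a half turn about z gives the same grasp; the last joint's range is limited). The gripper opens to 88 mm and grips with 3 to 60 N. Pads are 20 mm wide; open, the fingers measure 115 mm over their backs; the gripper's body (75 mm by 178 mm) begins 61 mm behind the grasp point.
Start: joints at [1.074, 0.359, 1.51, -0, 1.272, -0.115], TCP at [223.546, 556.769, 244.623] pointing down, gripper open.
Joint ranges: [-2.97, 2.97], [-1.01, 2.36], [0.21, 2.38], [-0.96, 4.11], [0.2, 2.71], [-2.98, 2.98]. Speed limits (rad/s): [2.39, 2.39, 3.14, 3.14, 3.14, 3.14].

## Interface

Orientations are given as a unit quaternion [w, x, y, z].
In Python, from bench import manip gives the robot as it stands.
- The arm moves only by the tool send_rows, never from a script. Its argument "series" is a list of rows, each a list of 7 numbers: the finger opening in cm, from 0 to 8.78, then the shift along the tool's x, y, z in cm, then the turn, a rotation vector about the tool's x, y, z in degrees. In form: [[hand, x, y, z, rx, ry, rz], ...]. A call has 1 to 20 rows; each row is the pose to reach, as a shift and turn from the pose commanded when the call began, along the tool's axes at that moment; what a row does not reach only later rows make up. A row lasts 1/12 s, in which the tool goes at most 41.7 mm and 7.16 degrees, less where a joint would pass 70% of its speed; a pose out of reach is approached as far as the arm can. A call with a gripper value outside its range is refused whole. The fingers move at their own pace and stop on an object; the grip force is fixed at half the most. Time passes only in rows, so rows that repeat a pose let the fingers close. It gives the time, the measured TCP pose, the force and the opening at its end, in the units of the state.
- manip.state(): the state, without advancing time (a new reading comes with each control period).
- manip.camera(name): name is "scene" or "side" or "wrist"; returns a dict with "color" (480x640x3 uint8, red, green, blue), "depth" (480x640 float32, mm along the optical axis (not along the pixel's ray), 0 where there is no reading), "fx", "fy", "cx", "cy" (pixels), "position" and "attitude" of the camera in the world. Camera axes: x right, y down, z forward; pixel columns grow to the right and rows downward; lengths in mm; the calibration is good to about 2 mm. A picture is of the moment at which its call begins.
- manip.finish_job(): hands the job in, once; it reports no verdict.
The state is a dict: "time_s": time; "q": joint angles; "joint_vel": joint speeds; "tau": joint torques, N m; "eef_pos": TCP position; "ee_rot": TCP orientation; "force": force on the tool from outside, world axes, zero at the start; "moment": the same for the moment, N m; "opening": opening from 0.0 (shut) to 1.0 (fully open).
Only numpy, scipy, OpenCV 4.12 (cv2) and the standard library are available. Lean on these libraries where they do the work, as an engineer would, in place of code of your own. Each camera call takes 0.05 s, during which the arm holds its last target. There are 200 camera calls.

## Working session

There is one attempt and no reset: what is moved stays moved. The work goes in short steps, Python scripts to look and compute and a tool call to move; the robot and the scene stay as the last step left them, time stands still between calls to the robot, and variables do not carry over. Pictures are saved under pics/ and viewed, about 8 in all and at most 12, crops included, and the job is handed in when it is done.

Besides the shell and the picture viewer there is one more tool, called in YAML: its name, and indented under it one key for each argument. send_rows: Moves the arm, as the interface text tells. Its arguments: {"type":"object","properties":{"series":{"type":"array","items":{"type":"array","items":{"type":"number"}}}},"required":["series"]}

```bash
mkdir -p pics; cat > h.py <<'E'
import numpy as np, cv2
from scipy.spatial.transform import Rotation as R
from bench import manip
def rot(q): return R.from_quat(np.roll(q,-1))
def cam(n):
    c=manip.camera(n)
    a=np.array(c["attitude"])
    M=rot(a) if a.size==4 else R.from_matrix(a)
    v,u=np.mgrid[:480,:640]; d=c["depth"]
    P=np.stack([(u-c["cx"])/c["fx"]*d,(v-c["cy"])/c["fy"]*d,d],-1)
    W=(P.reshape(-1,3)@M.as_matrix().T+np.array(c["position"])).reshape(480,640,3)
    W[d==0]=np.nan
    return c,W
def save(c,n): cv2.imwrite(n,c["color"][:,:,::-1])
E
python3 - <<'E'
from h import *
for n in("scene","side"):
    c,W=cam(n); save(c,f"pics/{n}0.png"); np.save(f"{n}0.npy",W)
    print(n,c["position"],c["attitude"],c["fx"])
a=cv2.imread("pics/scene0.png");b=cv2.imread("pics/side0.png")
print(manip.state())
E
```

```text
scene [1337.4243019   492.68206374  927.29740979] [-0.20033391  0.45593956  0.78734459 -0.36341979] 500.9828684143288
side [ 140.77250524 -694.16933733  651.02122172] [-0.4649445   0.85035329 -0.21536257  0.11977004] 461.8316993779214
{'time_s': 0.1, 'q': array([ 1.07389796e+00,  3.59410887e-01,  1.51129946e+00, -2.00496522e-05,
        1.27251732e+00, -1.15107012e-01]), 'joint_vel': array([ 0.0001266 , -0.00060985, -0.00373336, -0.00048212,  0.00022224,
        0.00011226]), 'tau': array([ 1.49585908e-04, -5.16359067e+01, -2.71408546e+01,  6.75115641e-02,
        2.78057903e-02, -4.56922760e-05]), 'eef_pos': array([223.28883396, 556.27830334, 243.91620317]), 'ee_rot': array([-2.37138513e-04,  1.89735414e-01,  9.81834917e-01, -7.82415031e-04]), 'force': array([-0.51124226, -0.31035256,  0.39842639]), 'moment': array([ 0.00201093, -0.04443515, -0.03012295]), 'opening': 0.9969238424059229}
```

View pics/scene0.png

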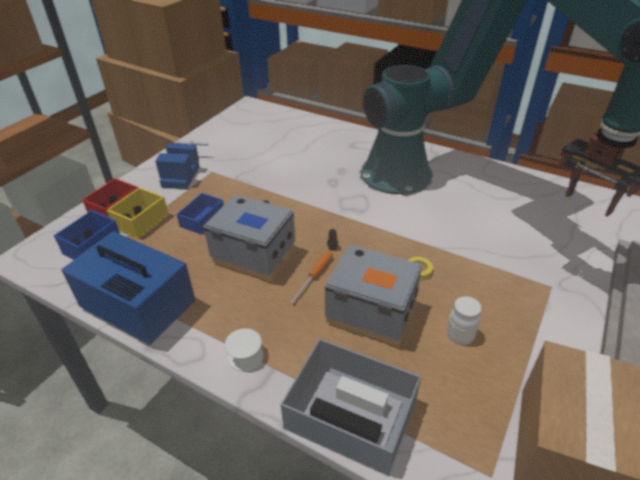

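View pics/side0.png

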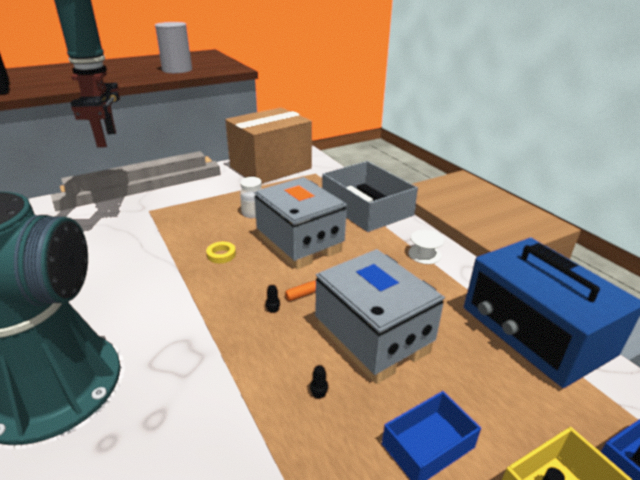

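The scene view shows the orange-plate cover at about (380,278) with its mark at (332,254). The side view shows its mark at (294,211), with the jar and tape near the box and the blue-plate box beyond a gap. Next I'll fit the cover rectangle from depth.

```bash
python3 - <<'E'
from h import *
for n,mk,box in(("scene",(332,254),(325,240,425,345)),("side",(294,211),(250,170,350,265))):
    W=np.load(f"{n}0.npy"); im=cv2.imread(f"pics/{n}0.png"); hsv=cv2.cvtColor(im,cv2.COLOR_BGR2HSV)
    x0,y0,x1,y1=box; S=np.zeros((480,640),bool); S[y0:y1,x0:x1]=1
    lid=S&(abs(W[...,2]-137)<9)
    p=W[lid]; print(n,"lid n",len(p),"z",np.median(p[:,2]))
    r=cv2.minAreaRect(p[:,:2].astype(np.float32)); print("rect",r); print(cv2.boxPoints(r).round())
    o=lid&(hsv[...,0]<14)&(hsv[...,1]>150); print("orange",o.sum(),np.median(W[o],0))
    k=lid&(hsv[...,2]<75); k[:mk[1]-9]=0;k[mk[1]+10:]=0;k[:,:mk[0]-9]=0;k[:,mk[0]+10:]=0
    print("mark",k.sum(),W[k].mean(0), W[mk[1],mk[0]])
    # bystanders: coarse xy of things above bench within 450..
    q=W.reshape(-1,3); q=q[(q[:,2]>12)&(q[:,0]>200)&(q[:,0]<1000)&(abs(q[:,1])<600)]
    H=np.zeros((24,24)); np.maximum.at(H,(((q[:,0]-200)//33.4).astype(int),((q[:,1]+600)//50.1).astype(int)),q[:,2])
    if n=="side":
        print("rows x from200 step33, cols y from -600 step50"); print(H.astype(int))
E
```

```text
scene lid n 3998 z 137.41362871333183
rect ((592.5157470703125, 192.32577514648438), (158.32901000976562, 181.155517578125), 5.991837978363037)
[[504. 274.]
 [523.  94.]
 [681. 111.]
 [662. 291.]]
orange 353 [597.18300473 207.5193829  138.60765136]
mark 0 [nan nan nan] [464.53367388  16.09157194  19.03341288]
side lid n 2397 z 138.8819231031016
rect ((596.7200317382812, 92.30975341796875), (164.65032958984375, 383.59844970703125), 3.785512685775757)
[[ 502.  278.]
 [ 527. -105.]
 [ 692.  -94.]
 [ 666.  289.]]
orange 209 [595.57118643 204.90903223 139.90702561]
mark 22 [542.43191306 128.9370126  139.65139765] [542.84470575 126.49479044 141.54839687]
rows x from200 step33, cols y from -600 step50
[[  0   0   0   0   0   0   0   0   0   0   0   0   0   0   0   0   0   0
    0   0   0 348 548 264]
 [  0   0   0   0   0   0   0   0   0   0   0   0   0   0   0   0   0   0
    0   0   0 321 546 504]
 [  0   0   0   0   0   0   0   0   0   0   0   0   0   0   0   0   0   0
    0   0   0   0   0 329]
 [  0   0   0   0   0   0   0   0   0   0   0   0   0   0   0   0   0   0
    0   0   0   0  
[... 1400 characters left out ...]
  92   0   0   0 174]
 [  0   0   0 142 143 143 143 143 139   0   0  53  54   0   0  93  54  54
   54  94   0   0   0 173]
 [  0   0   0 143 173 173 173 172 140   0   0  54  54   0   0  94  51  45
   44  93   0   0   0 172]
 [  0   0   0 143 143 143 144 143 139   0   0  52  52   0   0  95  45  44
   44  93   0   0   0   0]
 [  0   0   0 142 143 143 144 144 140   0   0   0   0   0   0  93  94  93
   92  93   0   0   0   0]
 [  0   0   0   0   0   0   0   0   0   0   0   0   0   0   0  92  90   0
    0   0   0   0   0   0]
 [  0   0   0   0   0   0   0   0   0   0   0   0   0   0   0   0   0   0
    0   0   0   0   0   0]]<stdin>:10: RuntimeWarning: Mean of empty slice.
  ret = um.true_divide(
```

The scene-based fit and the mark seen from the side agree within about 3 mm, and the height matches 137 mm. The box is yawed about 6°. Next is a helper that converts world targets to tool-frame rows.

```bash
cat >> h.py <<'E'
yaw=np.radians(6.0); bx=np.array([np.cos(yaw),np.sin(yaw),0]); by=np.array([-bx[1],bx[0],0])
hinge=np.array([662,200,129.])
down=R.from_matrix(np.stack([-bx,by,[0,0,-1]],1))
def rows(pts,Rt=down):
    s=manip.state(); p=np.array(s["eef_pos"]); Q=rot(s["ee_rot"])
    print("t",s["time_s"],"tcp",p.round(1),"F",np.round(s["force"],1),"err deg",(Q.inv()*down).as_rotvec(degrees=True).round(1))
    for t in pts: print(np.round(t,1),"->",(Q.inv().apply(np.array(t)-p)/10).round(2),(Q.inv()*Rt).as_rotvec(degrees=True).round(1))
E
python3 -c "
from h import *
print(manip.tip_reach)
m=hinge-125*bx-55*by; print(m, hinge-87*bx)
rows([[543,131,200],])"
```

```text
22.0
[543.43382856 132.23523785 129.        ] [575.4765951 190.9060237 129.       ]
t 0.1 tcp [223.3 556.3 243.9] F [-0.5 -0.3  0.4] err deg [ -0.1  -0.  -27.9]
[543 131 200] -> [-45.51 -27.55   4.43] [ -0.1  -0.  -27.9]
```

send_rows:
  series:
    - [0,-45.5,-27.5,1,0,0,-28]
    - [0,-45.5,-27.5,1,0,0,-28]
    - [0,-45.5,-27.5,1,0,0,-28]
    - [0,-45.5,-27.5,1,0,0,-28]
    - [0,-45.5,-27.5,1,0,0,-28]
    - [0,-45.5,-27.5,1,0,0,-28]
    - [0,-45.5,-27.5,1,0,0,-28]
    - [0,-45.5,-27.5,1,0,0,-28]
    - [0,-45.5,-27.5,1,0,0,-28]
    - [0,-45.5,-27.5,1,0,0,-28]
    - [0,-45.5,-27.5,1,0,0,-28]
    - [0,-45.5,-27.5,1,0,0,-28]
    - [0,-45.5,-27.5,1,0,0,-28]
    - [0,-45.5,-27.5,1,0,0,-28]
    - [0,-45.5,-27.5,3.5,0,0,-28]
    - [0,-45.5,-27.5,4.4,0,0,-28]
    - [0,-45.5,-27.5,4.4,0,0,-28]
    - [0,-45.5,-27.5,4.4,0,0,-28]

```text
time_s: 1.6
eef_pos: [542.1, 132.5, 200.0]
ee_rot: [-0.001, -0.054, 0.999, -0.0]
force: [0.1, 0.3, -0.4]
opening: 0.005
```

```bash
python3 - <<'E'
from h import *
rows([[543,131,164],[543,131,155]]); print(manip.state()["opening"])
c,W=cam("side"); cv2.imwrite("pics/s1.png",cv2.resize(c["color"][90:290,180:420,::-1],None,fx=2.5,fy=2.5))
E
```

```text
t 1.6 tcp [542.1 132.5 200. ] F [ 0.1  0.3 -0.4] err deg [-0.  -0.2  0.2]
[543 131 164] -> [-0.08 -0.16  3.6 ] [-0.  -0.2  0.2]
[543 131 155] -> [-0.09 -0.16  4.5 ] [-0.  -0.2  0.2]
0.004933685065055362
```

View pics/s1.png

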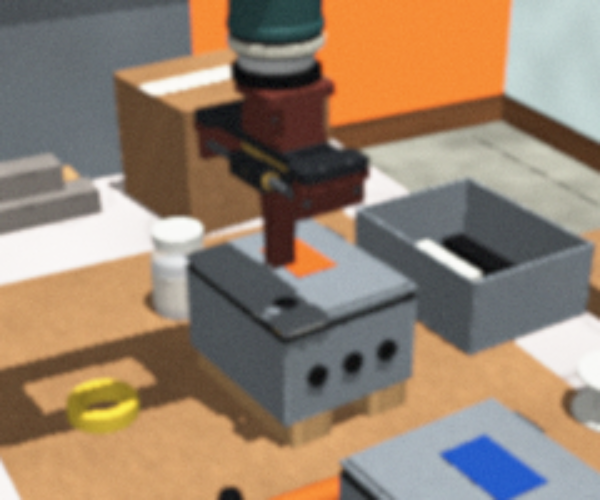

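The closed fingers hang above the orange cover at crop (280,262), over the dark mark at (285,302). Pressing down.

send_rows:
  series:
    - [0,0,-0.1,3.0,0,0,0]
    - [0,0,-0.1,3.8,0,0,0]
    - [0,0,-0.1,4.1,0,0,0]
    - [0,0,-0.1,4.3,0,0,0]
    - [0,0,-0.1,4.5,0,0,0]
    - [0,0,-0.1,4.5,0,0,0]
    - [0,0,-0.1,4.5,0,0,0]

```text
time_s: 2.23
eef_pos: [543.9, 131.2, 156.4]
ee_rot: [0.001, -0.054, 0.999, 0.0]
force: [-2.4, 0.7, 0.5]
opening: 0.006
```

send_rows:
  series:
    - [0,0,0,0.1,0,0,0]
    - [0,0,0,0.2,0,0,0]
    - [0,0,0,0.2,0,0,0]
    - [0,0,0,0.2,0,0,0]

```text
time_s: 2.57
eef_pos: [543.9, 131.2, 154.4]
ee_rot: [0.001, -0.053, 0.999, 0.0]
force: [-2.6, 0.7, 6.5]
opening: 0.006
```

send_rows:
  series:
    - [0,0,0,0.1,0,0,0]
    - [0,0,0,0.1,0,0,0]
    - [0,0,0,-2,0,0,0]
    - [0,2,0,-6,0,0,0]
    - [0,5,0,-10,0,0,0]
    - [0,9,0,-12,0,0,0]
    - [0,12,0,-12,0,0,0]
    - [0,12,0,-12,0,0,0]
    - [0,12,0,-12,0,0,0]
    - [0,12,0,-12,0,0,0]
    - [0,12,0,-12,0,0,0]
    - [0,12,0,-12,0,0,0]
    - [0,12,0,-12,0,0,0]
    - [0,12,0,-12,0,0,0]

```text
time_s: 3.73
eef_pos: [424.7, 118.3, 273.1]
ee_rot: [-0.0, -0.053, 0.999, -0.0]
force: [-1.0, 0.1, -0.3]
opening: 0.008
```

```bash
python3 - <<'E'
from h import *
rows([hinge-150*bx+[0,0,106], hinge-104*bx+[0,0,106],hinge+20*bx+[0,0,106]])
c,W=cam("side"); cv2.imwrite("pics/s2.png",cv2.resize(c["color"][90:290,180:420,::-1],None,fx=2.5,fy=2.5))
c,W=cam("scene")
d=W-hinge; u=d@bx; v=d@by; z=W[...,2]
# upper points of cover across its width, by slices in u
for a in range(-130,10,15):
    k=(abs(v)<60)&(u>=a)&(u<a+15)&(z>125); 
    if k.sum(): print(a+7,k.sum(),np.percentile(z[k],[10,50,95]).round())
E
```

```text
t 3.7333 tcp [424.7 118.3 273.1] F [-1.   0.1 -0.3] err deg [-0.  -0.1  0.1]
[512.8 184.3 235. ] -> [-9.47  5.63  3.8 ] [-0.  -0.1  0.1]
[558.6 189.1 235. ] -> [-14.07   5.62   3.8 ] [-0.  -0.1  0.1]
[681.9 202.1 235. ] -> [-26.47   5.59   3.79] [-0.  -0.1  0.1]
-108 204 [229. 231. 234.]
-93 515 [217. 223. 231.]
-78 525 [203. 210. 217.]
-63 489 [191. 197. 204.]
-48 521 [178. 184. 192.]
-33 535 [164. 170. 178.]
-18 533 [149. 156. 164.]
-3 561 [133. 142. 149.]
12 43 [127. 131. 136.]
```

View pics/s2.png

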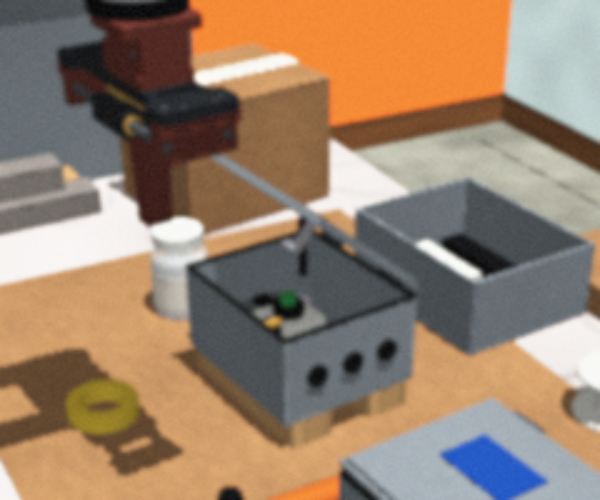

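The cover stands ajar at about 0.75 rad (profile slope), with its edge near z 231. The green button is visible at crop (288,300). Now I push at mid-width with the fingertips about 20 mm below the edge.

send_rows:
  series:
    - [0,0,4,2,0,0,0]
    - [0,-4,5.6,4,0,0,0]
    - [0,-8,5.6,4,0,0,0]
    - [0,-10,5.6,4,0,0,0]
    - [0,-11.5,5.6,4,0,0,0]
    - [0,-13,5.6,4,0,0,0]
    - [0,-14.5,5.6,4,0,0,0]
    - [0,-16,5.6,4,0,0,0]
    - [0,-17.5,5.6,4,0,0,0]
    - [0,-19,5.6,4,0,0,0]
    - [0,-20.5,5.6,4,0,0,0]
    - [0,-22,5.6,4,0,0,0]
    - [0,-23.5,5.6,4,0,0,0]
    - [0,-25,5.6,4,0,0,0]
    - [0,-26.5,5.6,4,0,0,0]
    - [0,-27.5,5.6,4,0,0,0]
    - [0,-27.5,5.6,4,0,0,0]
    - [0,-27.5,5.6,4,0,0,0]

```text
time_s: 5.33
eef_pos: [682.1, 202.3, 232.6]
ee_rot: [-0.011, -0.054, 0.998, -0.001]
force: [-26.4, -3.6, 17.1]
opening: 0.006
```

```bash
python3 - <<'E'
from h import *
rows([hinge-87*bx+[0,0,106]])
c,W=cam("side"); cv2.imwrite("pics/s3.png",cv2.resize(c["color"][90:290,180:420,::-1],None,fx=2.5,fy=2.5))
E
```

```text
t 5.3333 tcp [682.1 202.3 232.6] F [-26.4  -3.6  17.1] err deg [-0.1 -1.2  0.2]
[575.5 190.9 235. ] -> [ 1.073e+01  1.000e-02 -1.000e-02] [-0.1 -1.2  0.2]
```

View pics/s3.png

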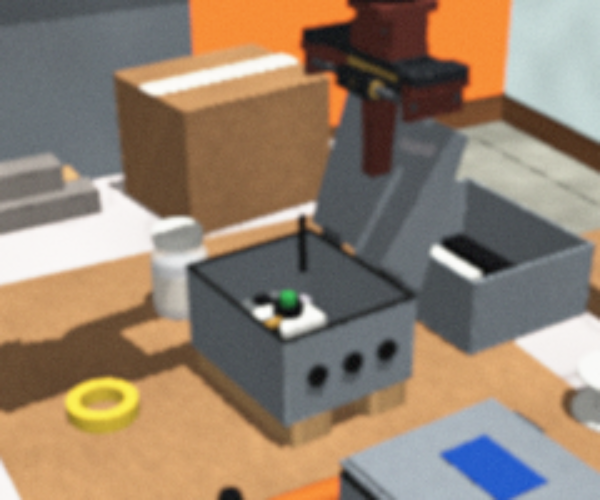

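The cover is over on its stop with the fingers pressing it (26 N), so I back off. A thin black plunger rod stands up at crop (303,240), and I need its position before descending.

send_rows:
  series:
    - [0,2,0,0,0,0,0]
    - [0,5,0,0,0,0,0]
    - [0,9,0,-2,0,0,0]
    - [0,13,0,-4,0,0,0]
    - [0,17,0,-4,0,0,0]
    - [0,21,0,-4,0,1.2,0]
    - [0,25,0,-4,0,1.2,0]
    - [0,25,0,-4,0,1.2,0]
    - [0,25,0,-4,0,1.2,0]
    - [0,25,0,-4,0,1.2,0]

```text
time_s: 6.22
eef_pos: [444.0, 176.8, 274.1]
ee_rot: [-0.01, -0.053, 0.999, -0.0]
force: [0.4, 0.9, 0.7]
opening: 0.006
```

```bash
python3 - <<'E'
from h import *
rows([hinge-87*bx+[0,0,40]])
for n in("side","scene"):
    c,W=cam(n); im=c["color"]; hsv=cv2.cvtColor(im,cv2.COLOR_RGB2HSV)
    d=W-hinge; u=d@bx; v=d@by; z=W[...,2]
    inb=(u>-140)&(u<-8)&(abs(v)<82)
    g=inb&(abs(hsv[...,0].astype(int)-65)<20)&(hsv[...,1]>90)&(z>95)
    print(n,"green",g.sum(),"u,v,z",[np.median(a[g]).round(1) for a in(u,v,z)],np.median(W[g],0).round(1))
    r=inb&(z>128)&(z<200)
    print("rod",r.sum(),[np.percentile(a[r],[5,50,95]).round() for a in(u,v,z)] if r.any() else 0)
    k=(abs(v)<80)&(z>150)&(z<275)&(u>0)&(u<90); pf=np.polyfit(z[k]-129,u[k],1); print("cover angle",np.pi/2+np.arctan(pf[0]),k.sum())
    if n=="scene": cv2.imwrite("pics/s4.png",cv2.resize(im[180:380,280:520,::-1],None,fx=2.5,fy=2.5))
E
```

```text
t 6.2167 tcp [444.  176.8 274.1] F [0.4 0.9 0.7] err deg [ 0.  -1.1  0.1]
[575.5 190.9 169. ] -> [-1.342e+01 -1.000e-02  1.026e+01] [ 0.  -1.1  0.1]
side green 52 u,v,z [np.float64(-89.0), np.float64(-4.6), np.float64(106.4)] [574.3 186.1 106.4]
rod 39 [array([-35., -32., -29.]), array([54., 59., 63.]), array([129., 144., 159.])]
cover angle 1.882937221131903 2391
scene green 0 u,v,z [np.float64(nan), np.float64(nan), np.float64(nan)] [nan nan nan]
rod 0 0
cover angle 1.8583332907925738 2404
  return _methods._mean(a, axis=axis, dtype=dtype,
  ret = ret.dtype.type(ret / rcount)
  ret = um.true_divide(
```

View pics/s4.png

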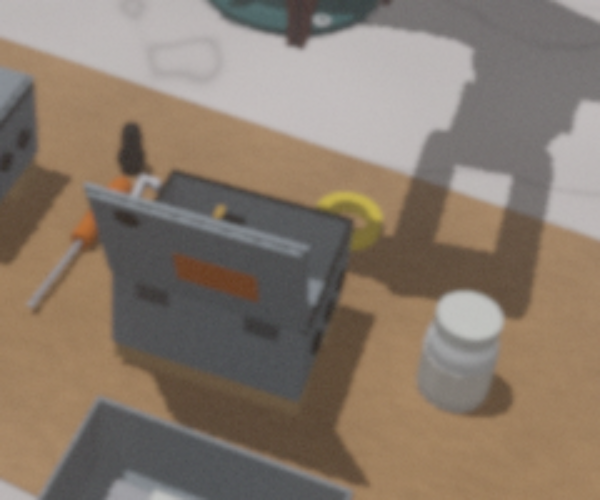

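The cover rests at about 1.87 rad. The button is at about (575,189) with top z 106, matching the 107 mm expected. The rod is 55 mm behind and 60 mm to the side, topping out at 160 mm, below the gripper body (181 mm when pressing). I hover first.

send_rows:
  series:
    - [0,-4,-0.1,0,0,-1.1,0]
    - [0,-8,-0.1,0,0,-1.1,0]
    - [0,-12,-0.1,1,0,-1.1,0]
    - [0,-13.2,-0.1,4,0,-1.1,0]
    - [0,-13.4,-0.1,8,0,-1.1,0]
    - [0,-13.4,-0.1,11,0,-1.1,0]
    - [0,-13.4,-0.1,12,0,-1.1,0]
    - [0,-13.4,-0.1,12,0,-1.1,0]
    - [0,-13.4,-0.1,12,0,-1.1,0]

```text
time_s: 7.07
eef_pos: [574.8, 189.7, 151.0]
ee_rot: [-0.001, -0.053, 0.999, -0.0]
force: [0.8, -0.3, 1.7]
opening: 0.008
```

```bash
python3 - <<'E'
from h import *
rows([[575,189,130],[575,189,123]])
c,W=cam("side"); cv2.imwrite("pics/s5.png",cv2.resize(c["color"][120:270,230:380,::-1],None,fx=4,fy=4))
E
```

```text
t 7.0667 tcp [574.8 189.7 151. ] F [ 0.8 -0.3  1.7] err deg [-0.  -0.1  0.1]
[575 189 130] -> [-0.02 -0.07  2.1 ] [-0.  -0.1  0.1]
[575 189 123] -> [-0.02 -0.07  2.8 ] [-0.  -0.1  0.1]
```

View pics/s5.png

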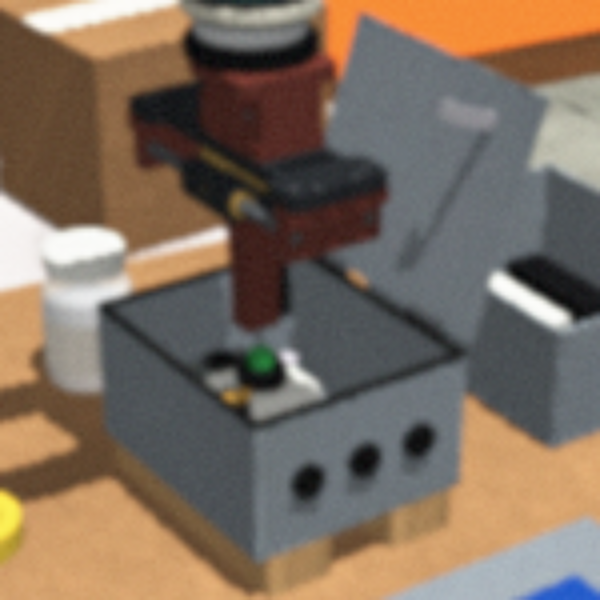

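The fingertips at (258,325) are directly above the green button at (262,360), and the cover stands open behind. Pressing.

send_rows:
  series:
    - [0,0,0,1.5,0,0,0]
    - [0,0,0,2.1,0,0,0]
    - [0,0,0,2.4,0,0,0]
    - [0,0,0,2.6,0,0,0]
    - [0,0,0,2.7,0,0,0]
    - [0,0,0,2.7,0,0,0]
    - [0,0,0,2.7,0,0,0]

```text
time_s: 7.7
eef_pos: [575.5, 190.0, 127.2]
ee_rot: [0.001, -0.053, 0.999, 0.0]
force: [-2.6, -1.2, 14.4]
opening: 0.008
```

send_rows:
  series:
    - [0,0,0,0,0,0,0]
    - [0,0,0,0,0,0,0]
    - [0,0,0,0,0,0,0]

```text
time_s: 7.95
eef_pos: [575.5, 190.0, 127.1]
ee_rot: [0.001, -0.053, 0.999, 0.0]
force: [-2.4, -0.5, 13.2]
opening: 0.008
```

```bash
python3 - <<'E'
from h import *
rows([[575,189,123]]); print(manip.state()["moment"])
c,W=cam("side"); cv2.imwrite("pics/s6.png",cv2.resize(c["color"][120:270,230:380,::-1],None,fx=4,fy=4))
E
```

```text
t 7.95 tcp [575.5 190.  127.1] F [-2.4 -0.5 13.2] err deg [0.  0.2 0.1]
[575 189 123] -> [ 0.06 -0.1   0.41] [0.  0.2 0.1]
[-0.10633872  0.31721402  0.0017692 ]
```

View pics/s6.png

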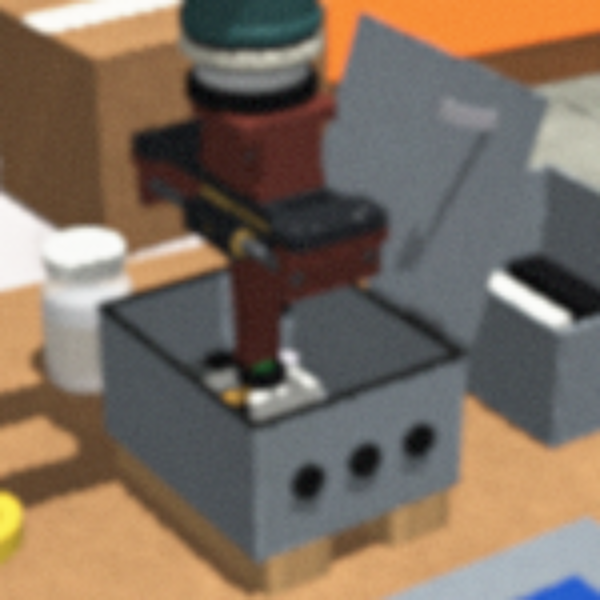

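13 N at a tip height of 105 mm doesn't match a 5 N, 6 mm button, and some green is still visible beside the finger. I'll lift off and measure the button area with the wrist and side cameras.

send_rows:
  series:
    - [0,0,0,-3,0,0,0]
    - [0,0,0,-7,0,0,0]
    - [0,3,0,-11,0,0,0]
    - [0,7,0,-13,0,0,0]
    - [0,7,0,-13,0,0,0]
    - [0,7,0,-13,0,0,0]
    - [0,7,0,-13,0,0,0]

```text
time_s: 8.58
eef_pos: [504.7, 182.3, 254.7]
ee_rot: [0.0, -0.054, 0.999, 0.0]
force: [0.4, 0.1, -0.8]
opening: 0.006
```

```bash
python3 - <<'E' 2>/dev/null
from h import *
rows([[575,189,123]])
out=[]
for n in("wrist","side"):
    c,W=cam(n); im=c["color"]; np.save(n+"7.npy",W); np.save(n+"7c.npy",im)
    hsv=cv2.cvtColor(im,cv2.COLOR_RGB2HSV); d=W-hinge; u=d@bx; v=d@by; z=W[...,2]
    g=(abs(u+87)<40)&(abs(v)<40)&(abs(hsv[...,0].astype(int)-65)<22)&(hsv[...,1]>90)&(z>85)&(z<125)
    print(n,c["position"],"green",g.sum(),np.median(W[g],0).round(1),"z pct",np.percentile(z[g],[5,50,95]) if g.any() else 0, np.argwhere(g).mean(0))
    b=(abs(u+87)<32)&(abs(v)<32)
    H=np.zeros((8,8)); np.maximum.at(H,(((u[b]+87+32)//8).astype(int).clip(0,7),((v[b]+32)//8).astype(int).clip(0,7)),z[b]); print(H.round().astype(int))
    r=(abs(u+80)<70)&(abs(v)<88)&(z>122)&(z<190); print("above rim",r.sum(),[np.percentile(a[r],[2,50,98]).round() for a in(u,v,z)] if r.any() else 0)
    for f in("wrist",): 
        if n==f: cv2.imwrite("pics/w7.png",im[:,:,::-1])
E
```

```text
t 8.5833 tcp [504.7 182.3 254.7] F [ 0.4  0.1 -0.8] err deg [0.  0.  0.1]
[575 189 123] -> [-7.06 -0.09 13.17] [0.  0.  0.1]
wrist [432.4803879  174.29343508 394.50951736] green 38 [576.7 189.4 110.5] z pct [108.51011023 110.50887692 111.63457537] [316.97368421 320.52631579]
[[105 100 100  89  88  85  90  35]
 [ 91  90   0  90   0   0  90  80]
 [ 91  90   0 101   0   0  91  80]
 [ 90  90   0 112   0   0  90  81]
 [ 90   0   0 112   0   0  89  80]
 [ 36   0   0 110   0   0   0  80]
 [ 37   0   0 101   0   0   0  80]
 [  0   0   0  90   0   0   0  60]]
above rim 1648 [array([-148., -145.,  -97.]), array([-83.,  25.,  87.]), array([122., 123., 124.])]
side [ 140.77250524 -694.16933733  651.02122172] green 51 [574.3 185.7 106.6] z pct [101.95556254 106.60049408 113.75709001] [209.62745098 294.82352941]
[[112   0 101   0  93  92  91   0]
 [ 90  91  91  99  93  93  91  90]
 [ 91  92 103 113 104 101  92   0]
 [ 93  92 104 114 113 104   0   0]
 [ 92  95 104 115 113   0   0   0]
 [ 94  91 104 105 103   0   0   0]
 [ 93  91  92  91  91   0   0   0]
 [ 92  91  89  91  91  91   0   0]]
above rim 212 [array([-150., -112.,  -22.]), array([-88.,  51.,  88.]), array([122., 125., 157.])]
```

View pics/w7.png

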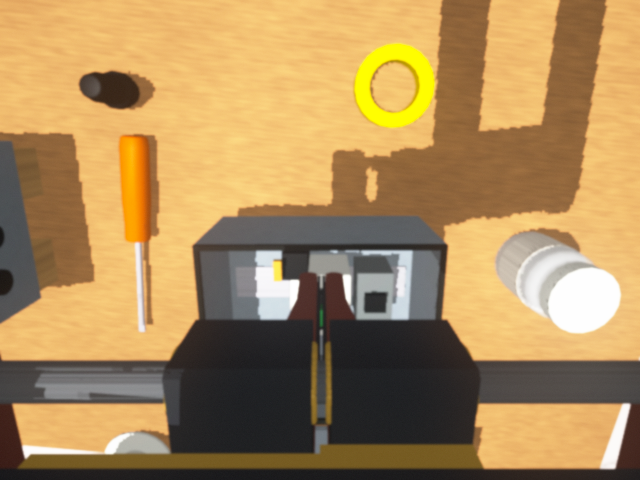

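The button is at (576.7,189.4), so the fingers were centred, and the heights around it are as described with nothing else under the fingers. I'll hover again, log a force baseline, and press deeper in steps.

send_rows:
  series:
    - [0,-4,0,0,0,0,0]
    - [0,-7.2,0,2,0,0,0]
    - [0,-7.2,0,6,0,0,0]
    - [0,-7.2,0,10,0,0,0]
    - [0,-7.2,0,11.5,0,0,0]
    - [0,-7.2,0,11.5,0,0,0]
    - [0,-7.2,0,11.5,0,0,0]
    - [0,-7.2,0,11.5,0,0,0]

```text
time_s: 9.35
eef_pos: [576.9, 189.9, 139.2]
ee_rot: [-0.001, -0.053, 0.999, -0.0]
force: [0.6, 0.1, -0.6]
opening: 0.002
```

```bash
python3 -c "
from h import *
rows([[576,189.5,123]]);print(manip.state()['moment'])"
```

```text
t 9.35 tcp [576.9 189.9 139.2] F [ 0.6  0.1 -0.6] err deg [ 0.  -0.1  0.1]
[576.  189.5 123. ] -> [ 0.09 -0.03  1.62] [ 0.  -0.1  0.1]
[ 0.03457285 -0.02312653 -0.0120917 ]
```

send_rows:
  series:
    - [0,0,0,0.5,0,0,0]
    - [0,0,0,0.8,0,0,0]
    - [0,0,0,1.0,0,0,0]
    - [0,0,0,1.0,0,0,0]
    - [0,0,0,1.0,0,0,0]

```text
time_s: 9.77
eef_pos: [577.1, 190.1, 129.9]
ee_rot: [0.001, -0.053, 0.999, 0.0]
force: [2.0, 0.6, 1.9]
opening: 0.002
```

```bash
python3 -c "
from h import *
rows([[576,189.5,123]]);print(manip.state()['moment'])"
```

```text
t 9.7667 tcp [577.1 190.1 129.9] F [2.  0.6 1.9] err deg [0.  0.1 0.1]
[576.  189.5 123. ] -> [ 0.11 -0.05  0.69] [0.  0.1 0.1]
[ 0.10388469 -0.43361155  0.01678628]
```

send_rows:
  series:
    - [0,0,0,0.3,0,0,0]
    - [0,0,0,0.5,0,0,0]
    - [0,0,0,0.5,0,0,0]
    - [0,0,0,0.5,0,0,0]

```text
time_s: 10.1
eef_pos: [577.2, 190.1, 126.9]
ee_rot: [0.001, -0.053, 0.999, 0.0]
force: [-3.1, -0.6, 22.9]
opening: 0.006
```

```bash
python3 -c "
from h import *
rows([[576,189.5,123]]);print(manip.state()['moment'])"
```

```text
t 10.1 tcp [577.2 190.1 126.9] F [-3.1 -0.6 22.9] err deg [0.  0.1 0.1]
[576.  189.5 123. ] -> [ 0.12 -0.05  0.39] [0.  0.1 0.1]
[-0.12559397  0.44019502 -0.075805  ]
```

The stop is hard at tip z ≈105 (13→23 N for 0.2 mm of travel). I'll check whether the button has actually moved by comparing the measured heights now with the unpressed ones.

```bash
python3 - <<'E' 2>/dev/null
from h import *
def ana(n,W,im):
    hsv=cv2.cvtColor(im,cv2.COLOR_RGB2HSV); d=W-hinge; u=d@bx; v=d@by; z=W[...,2]
    g=(abs(u+87)<40)&(abs(v)<40)&(abs(hsv[...,0].astype(int)-65)<22)&(hsv[...,1]>90)&(z>85)&(z<130)
    print(n,"green",g.sum(),np.median(W[g],0).round(1) if g.any() else 0,np.percentile(z[g],[5,50,95]).round(1) if g.any() else 0, "rows/cols",np.argwhere(g).min(0),np.argwhere(g).max(0))
ana("side before",np.load("side7.npy"),np.load("side7c.npy"))
c,W=cam("side"); ana("side now",W,c["color"]); cs=c["color"]
c,W=cam("wrist"); ana("wrist now",W,c["color"]); w=c["color"]
A=cv2.resize(np.load("side7c.npy")[185:235,270:320],None,fx=8,fy=8,interpolation=cv2.INTER_CUBIC)
B=cv2.resize(cs[185:235,270:320],None,fx=8,fy=8,interpolation=cv2.INTER_CUBIC)
cv2.imwrite("pics/cmp.png",np.hstack([A,B])[:,:,::-1])
E
```

```text
side before green 51 [574.3 185.7 106.6] [102.  106.6 113.8] rows/cols [206 291] [213 298]
side now green 16 [574.  183.5 103.7] [101.9 103.7 105.6] rows/cols [210 293] [213 298]
wrist now green 21 [579.  190.1 104.6] [104.1 104.6 105.4] rows/cols [288 321] [309 321]
```

View pics/cmp.png

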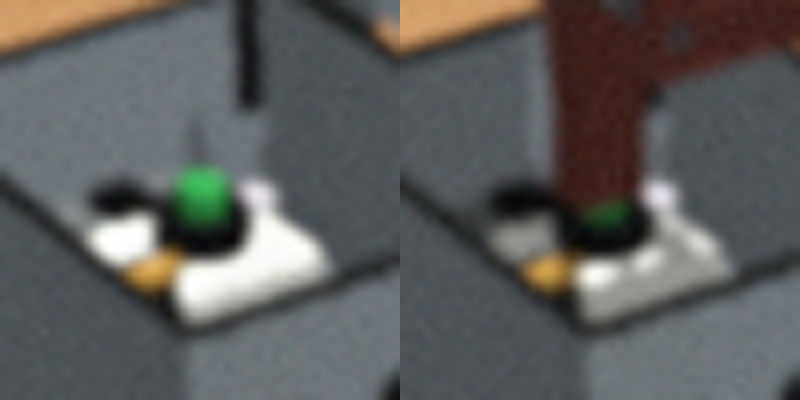

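Left (before): the button stands proud at (200,195). Right (now): it is sunk nearly flush in its collar at (605,212). The wrist depth shows a drop from 110.5 to 104.6 mm, so the button is fully down (5.9 mm), and the height offset explains the early stop. Now I release and retreat.

send_rows:
  series:
    - [0,0,0,-1,0,0,0]
    - [0,0,0,-4,0,0,0]
    - [0,0,0,-8,0,0,0]
    - [0,3,0,-12,0,0,0]
    - [0,7,0,-15,0,0,0]
    - [0,11,0,-15,0,0,0]
    - [0,15,0,-15,0,0,0]
    - [0,15,0,-15,0,0,0]
    - [0,15,0,-15,0,0,0]
    - [0,15,0,-15,0,0,0]
    - [0,15,0,-15,0,0,0]

```text
time_s: 11.12
eef_pos: [428.2, 174.0, 274.0]
ee_rot: [-0.001, -0.053, 0.999, -0.0]
force: [0.6, 0.4, 0.1]
opening: 0.006
```

```bash
python3 - <<'E' 2>/dev/null
from h import *
rows([[576,189.5,123]])
c,W=cam("wrist"); im=c["color"]; hsv=cv2.cvtColor(im,cv2.COLOR_RGB2HSV); d=W-hinge; u=d@bx; v=d@by; z=W[...,2]
g=(abs(u+87)<40)&(abs(v)<40)&(abs(hsv[...,0].astype(int)-65)<22)&(hsv[...,1]>90)&(z>85)&(z<130); print("wrist green",g.sum(),np.median(z[g]))
c,W=cam("side"); im=c["color"]; hsv=cv2.cvtColor(im,cv2.COLOR_RGB2HSV); d=W-hinge; u=d@bx; v=d@by; z=W[...,2]
g=(abs(u+87)<40)&(abs(v)<40)&(abs(hsv[...,0].astype(int)-65)<22)&(hsv[...,1]>90)&(z>85)&(z<130); print("side green",g.sum(),np.percentile(z[g],[5,50,95]))
k=(abs(v)<80)&(z>150)&(z<275)&(u>0)&(u<90); pf=np.polyfit(z[k]-129,u[k],1); print("cover",np.pi/2+np.arctan(pf[0]))
W0=np.load("side0.npy"); b=np.s_[265:330,325:435]; k=(abs(W[b][...,2]-140)<10)&(abs(W0[b][...,2]-140)<10); print("blue dz",np.median((W[b]-W0[b])[k],0),k.sum())
save(c,"pics/end.png")
E
```

```text
t 11.1167 tcp [428.2 174.  274. ] F [0.6 0.4 0.1] err deg [-0.  -0.1  0.1]
[576.  189.5 123. ] -> [-14.88  -0.04  15.08] [-0.  -0.1  0.1]
wrist green 0 nan
side green 51 [102.41246068 106.88773621 114.32892111]
cover 1.8822660851105926
blue dz [-0.01457761 -0.01816208  0.01864805] 4798
```

View pics/end.png

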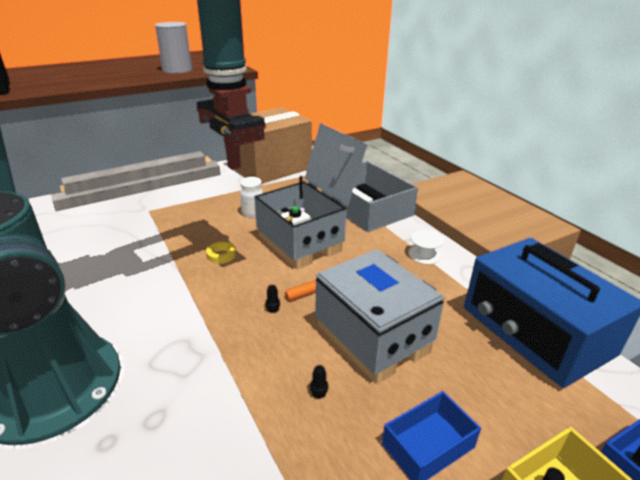

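The orange-plate cover is open at (335,160), the button is up at (295,211), and the blue-plate cover is shut. Every loose thing is at its starting pixels, and the arm is clear. Handing in.

```bash
python3 -c "
from h import *
print(manip.finish_job())"
```

```text
the job is handed in; nothing more can be done
None
```

The starter is reset and the job is handed in, at about 11 s on the robot's clock. I pushed the orange-plate cover in at its mark and it sprang ajar. Then I pushed it over to its stop with closed fingers, pressed the green button fully down and let it go.

**Last checks, before hand-in:**
- **Cover:** it rests at about 1.88 rad.
- **Button:** it is back up. The side camera reads the same as before pressing (median 106.9 against 106.6 mm). The wrist camera saw no green from the final pose, so it could not confirm this.
- **Blue-plate cover:** its surface has moved less than 0.02 mm.
- **Loose things:** they look to be where they started in the side picture. I did not measure them one by one.
- **Contact:** the arm is clear, with a wrist force under 1 N.

**Readings that disagreed:**
- **Button height:** the button met its stop at a fingertip height of about 105 mm, not the expected 101 mm, with 13 to 23 N on the tool. The wrist camera showed it had gone down 5.9 mm, so I took it as fully pressed. The cameras also read the box about 3 mm high.
- **Cover push:** when the cover reached its stop, the fingers were pressing the inside of it with about 26 N before I backed off.

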